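Switch on a pressure washer's battery isolator with its removable key

TASK

Switch the pressure washer's battery on at the isolator on the sloping control panel. Pick up the red key lying on the bench, push its steel blade fully home in the keyhole with the switch still off and let go of it, then take hold of it again by its handle and turn it clockwise to the stop, leaving it fully home in the switch. Do not knock the wrench, the brass coupling or the blue parts bin about.

Things in the scene. Friction and masses are not known exactly. Their poses are not given: they have to be found in the camera images.
- key: red plastic removable key, 115 mm long, 16 mm thick, about 80 g, first lying flat on the bench. Origin on its long axis in the plane of the shoulder's front face, 8 mm above the bench as it lies; x along the axis to the steel tip, y across the handle, z across the thickness. The same when turned half round about x. Centre of mass about 32 mm behind the origin
- key_stem (a point): middle of the key's stem, on its axis, 28 mm behind the key's origin. The stem is 16 mm wide, 16 mm thick and 45 mm long (5 to 50 mm behind the origin); between it and the blade is the shoulder, 28 mm wide (y), 16 mm thick, 5 mm long (0 to 5 mm behind the origin)
- key_handle (a point): middle of the key's handle, on its axis, 68 mm behind the key's origin: a flat grip 60 mm wide (y), 16 mm thick (z), from 50 to 87 mm behind the origin, with a small lanyard eye
- key_tip (a point): end of the key's steel part, on its axis, 28 mm ahead of the key's origin. Steel part: from the shoulder a round neck of 8 mm diameter, 8 mm long, then a flat blade 16 mm wide (y), 8 mm thick (z), 20 mm long, its last 4 mm rounded
- console: the washer's orange sheet-steel control console, fixed, 200 mm deep (x), 250 mm wide (y), 45 mm high at its front edge (-x side), 213 mm at the back; its grey top panel slopes up at 40 degrees from front to back. Origin at the centre of its underside. The panel's gauge, hour meter, lamp and rocker are at least 80 mm from the keyhole on the -y side, and at most 10 mm high
- isolator: battery isolator on the sloping panel: round black flange of 74 mm diameter standing 8 mm off the panel, with a 34 mm square steel plate and the keyhole in its middle. Origin in the middle of the keyhole's mouth, level with the plate's face; z straight out of the panel (40 degrees from vertical), x up the slope, y level across the slope. Red dot on its +y rim = off, green dot on its +x rim = on
- keyhole (a point): same point as the isolator's origin. The slot is 18.4 mm long (isolator y), 10.4 mm wide (x) and over 28 mm deep. The blade goes in along -z with the handle level across the slope (either way round) until the shoulder rests on the plate. Bayonet: only the rotor under the 5 mm plate turns, so the key turns only when within 3 mm of home, and once turned cannot be drawn out
- switch (a joint): angle of the isolator's rotor: 0 = off (it starts there; the slots line up), grows as the key is turned clockwise seen from outside the panel; 1.35 rad = on, at the stop. Needs about 0.1 N m, stays where it is left. The blade has about 0.15 rad of play before it drives the rotor
- wrench: loose steel wrench lying on the bench, 170 mm long, origin under its middle
- coupling: loose brass hose coupling standing on the bench, 38 mm diameter, 64 mm high, origin under its middle
- parts_bin: loose blue open parts bin, 150 x 105 x 60 mm, origin under its middle
Mind the look-alikes: they are no part of the job. Several things have the shape of the key; the one meant has the colours described above.

How it is judged:
By the outcome, as a careful person would: the job done as asked, in the order asked, and still so for the second after the job is handed in, with the robot touching nothing.
It also fails if it takes over 54 s, if anything falls off the work surface, if the arm or the gripper's body presses on something with over 40 N, if the wrist force passes 120 N, or if a joint passes its speed limit or range.

ROBOT

A 6-joint arm with a two-finger parallel gripper is mounted at the origin on the work surface. World frame = base frame: x ahead of the robot, y to its left, z up, the work surface at z = 0. Lengths are in m, angles in rad, forces in N, time in s.
With the tool pointing down it reaches from about 0.3 to 0.85 m from the base axis. Payload 4.2 kg.
Tool frame: the origin (TCP) lies midway between the tips of the shut fingers; the grasp point (between the pads) lies 19 mm behind it; z points along the fingers, y is the line along which they close (so a half turn about z gives the same grasp; the last joint's range is limited). The gripper opens to 91 mm and grips with 3 to 60 N. Pads are 32 mm wide; open, the fingers measure 118 mm over their backs; the gripper's body (76 mm by 178 mm) begins 60 mm behind the grasp point.
Start: joints at [1.28, 0.32, 1.565, -0, 1.257, -0.02], TCP at [0.154, 0.554, 0.189] pointing down, gripper open.
Joint ranges: [-3.11, 3.11], [-0.84, 2.01], [0.21, 2.61], [-1.34, 4.49], [0.05, 2.63], [-2.56, 2.56]. Speed limits (rad/s): [2.57, 2.57, 3.14, 3.14, 3.14, 3.14].

INTERFACE

Orientations are given as a unit quaternion [w, x, y, z].
In Python, from bench import env, imaging gives the robot as it stands.
- The arm moves only by the tool carry_out, never from a script. Its argument "plan" is one flat list of numbers, 4 for each row, row after row: the shift along the world's x, y, z in mm, then the turn about the world's z in rad. In form: [x, y, z, spin, x, y, z, spin, ...]. A call has 1 to 5 rows; each row is the pose to reach, as a shift and turn from the pose commanded when the call began; what a row does not reach only later rows make up. A row lasts 1/8 s, in which the tool goes at most 62.5 mm and 10.7 degrees, less where a joint would pass 70% of its speed; a pose out of reach is approached as far as the arm can. A call with a gripper value outside its range is refused whole. "gripper" is the closure, from -1 (fully open) to 1 (shut), so that 0 is half open, set as the call begins (left out, the last holds). The fingers move at their own pace and stop on an object; "force" is the grip in N (left out, the last holds). Time passes only in rows, so rows that repeat a pose let the fingers close. It gives the time, the measured TCP pose, the force and the opening at its end, in the units of the state.
- env.get_state(): the state, without advancing time (a new reading comes with each control period).
- imaging.grab_frame(name): name is "side" or "top"; returns a dict with "img" (384x512x3 uint8, red, green, blue), "range_z" (384x512 float32, m along the optical axis (not along the pixel's ray), 0 where there is no reading), "fx", "fy", "cx", "cy" (pixels), "position" and "orientation" of the camera in the world. Camera axes: x right, y down, z forward; pixel columns grow to the right and rows downward; lengths in m; the calibration is good to about 2 mm. A picture is of the moment at which its call begins.
- env.job_done(): hands the job in, once; it reports no verdict.
Trained networks look in a picture, given as the dict that the camera call returned (one of the last four; its "shot" number tells which), for a name from the list of things; names that differ only in an ending like _2 or _b are one class to them, and where a whole thing is asked for, a point or a joint stands for the part that bears it (a point fixed in the world has none). Each returns a list of dicts, best first, with "score" (0 to 1); they miss things now and then, are a little off and sometimes report something else, mostly with a low value. They report only what shows in the picture. A call takes as long as a camera call. They do not tell look-alikes from the thing itself.
- imaging.search_frame(picture, name): "rect" ([centre column, centre row, width, height] as shares, 0 to 1, of the picture: columns of its width, rows of its height, round what is visible of it).
- imaging.place_of(picture, name): "position" ([column, row] as shares, 0 to 1, of the picture: columns of its width, rows of its height: a listed point, or the origin of a listed thing).
The state is a dict: "time": time; "q": joint angles; "joint_velocities": joint speeds; "joint_efforts": joint torques, N m; "eef_pos": TCP position; "ee_rot": TCP orientation; "wrist_force": force on the tool from outside, world axes, zero at the start; "ft_torque": the same for the moment, N m; "gripper_width": finger opening in m.
Only numpy, scipy, OpenCV 4.12 (cv2) and the standard library are available. Lean on these libraries where they do the work, as an engineer would, in place of code of your own. Each camera call takes 0.05 s, during which the arm holds its last target. There are 200 camera calls.

## Working session

There is one attempt and no reset: what is moved stays moved. The work goes in short steps, Python scripts to look and compute and a tool call to move; the robot and the scene stay as the last step left them, time stands still between calls to the robot, and variables do not carry over. Pictures are saved under pics/ and viewed, on a budget of 10 in all, crops included, one or two more only if the job needs it, and the job is handed in when it is done.

Besides the shell and the picture viewer there is one more tool, called after "Call:" by a JSON object that holds its "name" and its "arguments", one argument or row to a line. carry_out: Moves the arm, as the interface text tells. Its arguments: {"type":"object","properties":{"plan":{"type":"array","items":{"type":"number"}},"gripper":{"type":"number"},"force":{"type":"number"}},"required":["plan"]}

```bash
mkdir -p pics; cat > h.py <<'E'
from bench import env, imaging
import numpy as np, cv2
from scipy.spatial.transform import Rotation as R
def rot(q): return R.from_quat([q[1],q[2],q[3],q[0]])
def pt(f,c,r,z=None):
    d=z if z else np.median([v for v in f["range_z"][int(r)-1:int(r)+2,int(c)-1:int(c)+2].ravel() if v>0] or [0])
    p=np.array([(c-f["cx"])/f["fx"]*d,(r-f["cy"])/f["fy"]*d,d])
    return rot(f["orientation"]).apply(p)+f["position"]
def plane(f,c,r,h):
    v=rot(f["orientation"]).apply([(c-f["cx"])/f["fx"],(r-f["cy"])/f["fy"],1]);p=np.array(f["position"])
    return p+v*(h-p[2])/v[2]
def cloud(f):
    d=f["range_z"];r,c=np.indices(d.shape)
    P=np.stack([(c-f["cx"])/f["fx"]*d,(r-f["cy"])/f["fy"]*d,d],-1)
    return (rot(f["orientation"]).apply(P.reshape(-1,3))+f["position"]).reshape(d.shape+(3,))
def save(n,img): cv2.imwrite("pics/"+n,cv2.cvtColor(img,cv2.COLOR_RGB2BGR))
E
python3 - <<'E'
from h import *
s=env.get_state(); print({k:np.round(v,3).tolist() for k,v in s.items()})
for n in("side","top"):
    f=imaging.grab_frame(n); save(n+"0.png",f["img"]); print(n,np.round(f["position"],3),np.round(rot(f["orientation"]).as_matrix(),2).tolist(),f["fx"])
    for t in("key","key_tip","key_handle","key_stem","isolator","console","wrench","coupling","parts_bin"):
        for o in imaging.place_of(f,t)[:4]:
            c,r=o["position"][0]*512,o["position"][1]*384
            print(t,round(o["score"],2),int(c),int(r),np.round(pt(f,c,r),3))
E
```

```text
{'time': 0.0, 'q': [1.28, 0.32, 1.566, 0.0, 1.257, -0.02], 'joint_velocities': [-0.0, 0.001, -0.0, 0.001, 0.001, -0.0], 'joint_efforts': [-0.0, -41.245, -23.198, 0.073, 0.046, -0.0], 'eef_pos': [0.154, 0.554, 0.188], 'ee_rot': [-0.0, 0.135, 0.991, -0.001], 'wrist_force': [-0.071, 0.031, -0.071], 'ft_torque': [-0.061, 0.06, 0.022], 'gripper_width': 0.091}
side [0.518 0.867 0.936] [[-1.0, -0.04, 0.05], [-0.07, 0.74, -0.66], [-0.01, -0.67, -0.75]] 440.8112228204743
key 0.9 346 335 [0.338 0.432 0.003]
key 0.87 310 246 [0.41 0.2  0.01]
key 0.78 191 352 [0.672 0.494 0.013]
key 0.58 264 279 [0.526 0.308 0.014]
key_tip 0.89 351 345 [0.33  0.456 0.009]
key_tip 0.73 256 268 [ 0.546  0.267 -0.   ]
key_tip 0.71 182 363 [0.69  0.516 0.003]
key_tip 0.6 319 245 [ 0.386  0.187 -0.002]
key_handle 0.86 213 331 [0.633 0.44  0.   ]
key_handle 0.74 275 304 [0.496 0.363 0.   ]
key_handle 0.61 337 305 [0.351 0.359 0.002]
key_handle 0.59 278 244 [0.494 0.202 0.012]
key_stem 0.92 293 249 [0.454 0.211 0.008]
key_stem 0.74 201 343 [0.653 0.475 0.013]
key_stem 0.71 342 322 [0.346 0.408 0.013]
key_stem 0.68 271 
[... 729 characters left out ...]
0.53  0.271 0.002]
key_tip 0.71 135 146 [ 0.688  0.524 -0.   ]
key_tip 0.67 156 262 [0.322 0.452 0.011]
key_handle 0.85 238 206 [0.487 0.198 0.003]
key_handle 0.75 184 205 [0.495 0.369 0.001]
key_handle 0.59 185 251 [0.354 0.365 0.001]
key_handle 0.56 159 160 [0.637 0.445 0.015]
key_stem 0.85 197 197 [0.516 0.325 0.017]
key_stem 0.8 150 154 [0.657 0.472 0.017]
key_stem 0.7 237 217 [0.452 0.204 0.016]
key_stem 0.56 173 252 [0.351 0.402 0.003]
isolator 0.97 376 165 [ 0.579 -0.201  0.123]
console 0.69 367 183 [ 0.533 -0.178  0.104]
console 0.42 188 204 [0.496 0.354 0.017]
wrench 0.79 273 196 [0.512 0.089 0.007]
coupling 0.49 276 136 [0.692 0.075 0.052]
parts_bin 0.56 210 122 [0.754 0.282 0.019]
```

```bash
python3 - <<'E'
import cv2,numpy as np
a=cv2.imread("pics/side0.png");b=cv2.imread("pics/top0.png")
cv2.imwrite("pics/both.png",np.vstack([cv2.resize(a[60:384,130:400],(540,648)) [:0],cv2.resize(a,(800,600))]))
c=cv2.resize(b[60:300,110:450],(800,565),interpolation=cv2.INTER_CUBIC);cv2.imwrite("pics/topc.png",c)
E
```

```text
Traceback (most recent call last):
ValueError: all the input array dimensions except for the concatenation axis must match exactly, but along dimension 1, the array at index 0 has size 540 and the array at index 1 has size 800
```

```bash
python3 - <<'E'
import cv2
a=cv2.imread("pics/side0.png");b=cv2.imread("pics/top0.png")
cv2.imwrite("pics/sidec.png",cv2.resize(a,(800,600)))
cv2.imwrite("pics/topc.png",cv2.resize(b[60:300,110:450],(800,565),interpolation=cv2.INTER_CUBIC))
E
```

```text
(no output)
```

View pics/sidec.png

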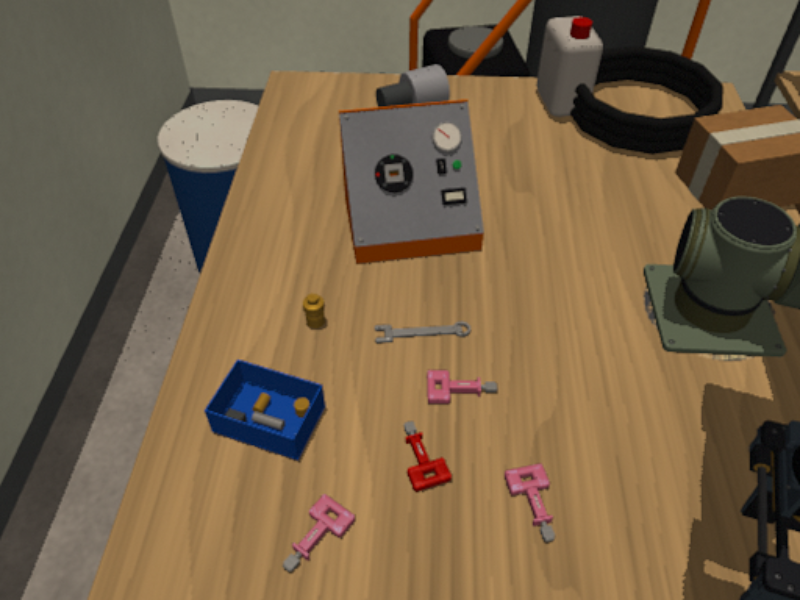

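View pics/topc.png

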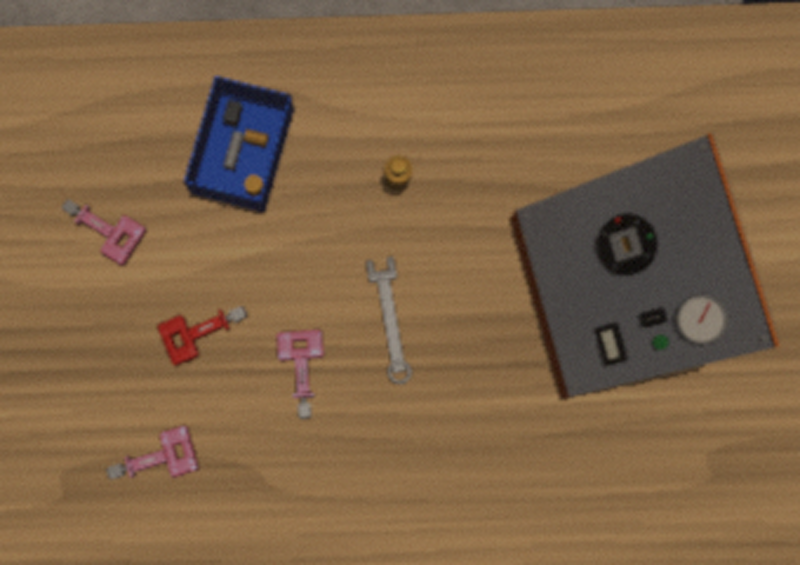

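```bash
python3 - <<'E'
from h import *
fs={n:imaging.grab_frame(n) for n in("side","top")}
for n,f in fs.items():
    C=cloud(f);hsv=cv2.cvtColor(f["img"],cv2.COLOR_RGB2HSV)
    h,s,v=[hsv[...,i].astype(int) for i in range(3)]
    ok=f["range_z"]>0
    m=((h<5)|(h>175))&(s>200)&(v>70)&(C[...,1]>.2)&ok&(C[...,0]<.6)&(C[...,2]<.05)
    k=cv2.connectedComponentsWithStats(m.astype(np.uint8));i=1+np.argmax(k[2][1:,4]);rr,cc=np.nonzero(k[1]==i)
    P=np.array([plane(f,c,r,.014) for c,r in zip(cc,rr)])[:,:2]
    rect=cv2.minAreaRect((P*1000).astype(np.float32));print(n,"red rect mm",rect,len(P),"mean",P.mean(0))
    # tip from network
    for t in("key_tip","key","key_handle"):
        for o in imaging.place_of(f,t):
            p=plane(f,o["position"][0]*512,o["position"][1]*384,.012)
            if np.hypot(*(p[:2]-[.515,.32]))<.08: print(t,np.round(p,4))
    # panel plane
    q=C[ok&(C[...,2]>.06)&(C[...,1]<-.05)&(C[...,1]>-.35)&(s<60)&(np.abs(C[...,0]-.56)<.16)&(C[...,2]<.25)]
    for _ in range(6):
        c0=q.mean(0);nn=np.linalg.svd(q-c0,full_matrices=False)[2][2];nn*=np.sign(nn[2]);d=(q-c0)@nn;q=q[np.abs(d)<max(.003,1.5*d.std())]
    print("panel n",nn,"tilt",np.degrees(np.arccos(nn[2])),"yaw up",np.degrees(np.arctan2(-nn[1],-nn[0])),len(q),d.std())
    o=imaging.place_of(f,"keyhole")[:2];print([(x["score"],np.round(np.array(x["position"])*[512,384],1)) for x in o])
    x=o[0]["position"];ray=rot(f["orientation"]).apply([(x[0]*512-f["cx"])/f["fx"],(x[1]*384-f["cy"])/f["fy"],1])
    for off in(.008,.010):
        t=((c0+nn*off-f["position"])@nn)/(ray@nn);print("keyhole",off,np.round(f["position"]+ray*t,4))
    i=int(x[0]*512),int(x[1]*384);W=C[i[1]-6:i[1]+7,i[0]-6:i[0]+7];print("heights above panel mm",np.round(((W-c0)@nn)*1000).astype(int)[::2,::2].tolist())
    cr=f["img"][i[1]-30:i[1]+30,i[0]-30:i[0]+30];save("iso_"+n+".png",cv2.resize(cr,(390,390),interpolation=cv2.INTER_NEAREST))
a=cv2.imread("pics/iso_side.png");b=cv2.imread("pics/iso_top.png");cv2.imwrite("pics/iso.png",np.hstack([a,b]))
E
```

```text
side red rect mm ((509.4410095214844, 344.8836364746094), (59.18227005004883, 89.70328521728516), 22.12712287902832) 475 mean [0.5041976  0.35803262]
key_tip [0.5355 0.2691 0.012 ]
key [0.524  0.3101 0.012 ]
panel n [-0.13532058  0.62748835  0.76677684] tilt 39.934672691237004 yaw up -77.83029075415071 3938 0.0015706276427185015
[(0.94, array([254.6, 108.7]))]
keyhole 0.008 [ 0.5774 -0.1988  0.1367]
keyhole 0.01 [ 0.5773 -0.1972  0.1379]
heights above panel mm [[7, 7, 6, 6, 9, 11, 8], [8, 8, 8, 4, 8, 4, 8], [10, 11, 13, 4, 7, 9, 13], [11, 12, 8, 3, 7, 7, 7], [9, -12, -16, -20, 12, 6, 8], [9, 4, 8, 13, 12, 10, 7], [10, 9, 8, 4, 3, 7, 11]]
top red rect mm ((489.9780578613281, 361.60858154296875), (36.97148513793945, 40.23077392578125), 88.26130676269531) 71 mean [0.48913776 0.36151679]
key_tip [0.5274 0.2691 0.012 ]
key [0.5282 0.303  0.012 ]
key_handle [0.4987 0.3659 0.012 ]
panel n [-0.13538359  0.62846718  0.76596364] tilt 40.00720221298918 yaw up -77.8431914910947 5081 0.001498325878469626
[(0.71, array([375.8, 162.4]))]
keyhole 0.008 [ 0.5856 -0.1957  0.1383]
keyhole 0.01 [ 0.5852 -0.1951  0.1404]
heights above panel mm [[10, 3, 7, 4, 9, 9, 10], [8, 6, 7, 7, 9, 6, 4], [3, 7, 10, 0, 7, 8, 6], [8, 6, 6, -8, 5, 8, 8], [9, 8, 6, -3, -17, 9, 5], [7, 5, 12, -1, 8, 10, 6], [7, 9, 8, 8, 9, 9, 7]]
```

View pics/iso.png

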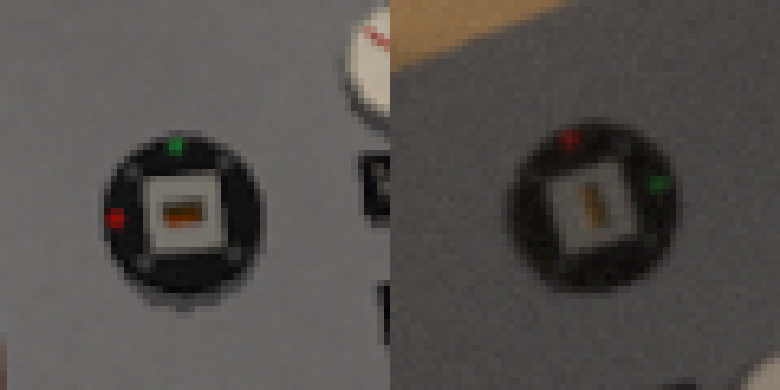

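Call:
{"name": "carry_out", "arguments": {
  "plan": [60,-32,0,-0.185,120,-64,-20,-0.37,180,-95,-40,-0.555,240,-126,-60,-0.74,300,-156,-80,-0.915],
  "gripper": -1,
  "force": 3
}}

```text
time: 2.12
eef_pos: [0.4238, 0.4132, 0.1191]
ee_rot: [0.0, 0.561, 0.828, 0.0]
wrist_force: [0.3, 0.1, -0.4]
gripper_width: 0.0915
```

Call:
{"name": "carry_out", "arguments": {
  "plan": [42,-21,-30,0,42,-21,-60,0,42,-21,-98,0,42,-21,-98,0]
}}

```text
time: 2.62
eef_pos: [0.4623, 0.3913, 0.0187]
ee_rot: [-0.001, 0.559, 0.829, -0.003]
wrist_force: [0.3, 1.0, 0.3]
gripper_width: 0.0911
```

```bash
python3 - <<'E'
from h import *
s=env.get_state();print(s["time"],s["eef_pos"],s["ee_rot"],s["wrist_force"])
def prj(f,p):
    v=rot(f["orientation"]).inv().apply(np.array(p)-f["position"]);return [f["fx"]*v[0]/v[2]+f["cx"],f["fy"]*v[1]/v[2]+f["cy"]]
f=imaging.grab_frame("side");n=np.array([-.1354,.628,.7664]);
for nm,c,r in(("side",251.7,110.5),("top",376.4,162.9)):
    g=f if nm=="side" else imaging.grab_frame("top")
    ray=rot(g["orientation"]).apply([(c-g["cx"])/g["fx"],(r-g["cy"])/g["fy"],1])
    # panel plane from cloud near hole
    C=cloud(g);W=C[int(r)-30:int(r)+30,int(c)-30:int(c)+30].reshape(-1,3);h=W@n;W=h[np.abs(h-np.median(h))<.006];c0=np.median(W)
    t=(c0+.008-np.array(g["position"])@n)/(ray@n);print(nm,c0,np.round(g["position"]+ray*t,4))
c,r=map(int,prj(f,s["eef_pos"]));save("k1.png",cv2.resize(f["img"][r-60:r+60,c-75:c+75],(750,600),interpolation=cv2.INTER_CUBIC))
E
```

```text
2.625 [0.46228662 0.39129101 0.01869205] [-0.00098745  0.55889872  0.82922876 -0.00330383] [0.25024929 1.02493936 0.26762315]
side -0.10616264797948718 [ 0.5858 -0.1934  0.1339]
top -0.10415601937217653 [ 0.5839 -0.197   0.1391]
```

View pics/k1.png

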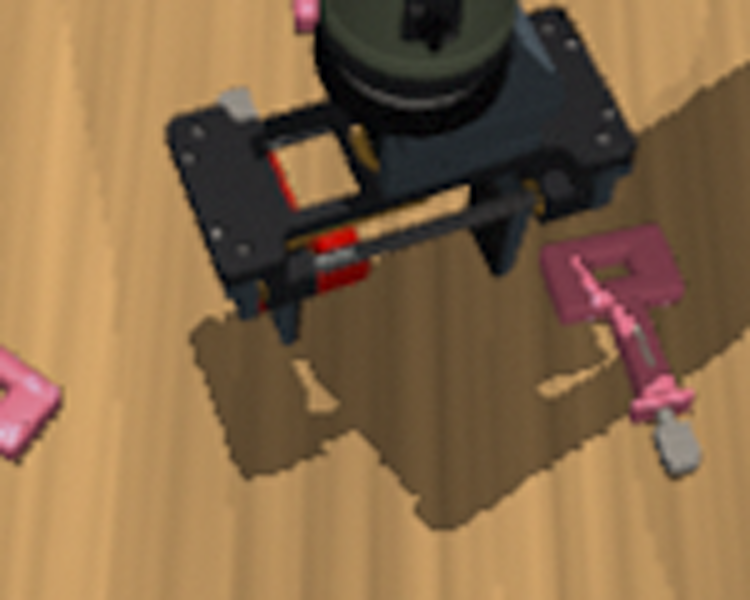

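Call:
{"name": "carry_out", "arguments": {
  "plan": [0,0,40,0,0,0,40,0,0,0,40,0]
}}

```text
time: 3.1
eef_pos: [0.4644, 0.3936, 0.0628]
ee_rot: [0.0, 0.559, 0.829, 0.001]
wrist_force: [-0.2, 0.0, 0.2]
gripper_width: 0.0908
```

Call:
{"name": "carry_out", "arguments": {
  "plan": [32,-17,0,0,32,-17,-20,0,32,-17,-40,0,32,-17,-58,0,32,-17,-58,0]
}}

```text
time: 3.72
eef_pos: [0.4948, 0.3753, 0.0016]
ee_rot: [-0.001, 0.559, 0.829, -0.002]
wrist_force: [0.2, 0.8, -0.5]
gripper_width: 0.0908
```

Call:
{"name": "carry_out", "arguments": {
  "plan": [0,0,0,0,0,0,0,0,0,0,0,0,0,0,0,0,0,0,0,0],
  "gripper": 1,
  "force": 3
}}

```text
time: 4.35
eef_pos: [0.4962, 0.3761, 0.0036]
ee_rot: [0.0, 0.559, 0.829, 0.0]
wrist_force: [-0.1, -0.2, 0.5]
gripper_width: 0.0443
```

Call:
{"name": "carry_out", "arguments": {
  "plan": [0,0,0,0,0,0,20,0,0,0,50,0,0,0,90,0,0,0,120,0]
}}

```text
time: 4.97
eef_pos: [0.4964, 0.3763, 0.1252]
ee_rot: [0.0, 0.559, 0.829, 0.001]
wrist_force: [0.6, 0.9, -0.3]
gripper_width: 0.0004
```

```bash
cat >> h.py <<'E'
def prj(f,p):
    v=rot(f["orientation"]).inv().apply(np.array(p)-f["position"]);return [f["fx"]*v[0]/v[2]+f["cx"],f["fy"]*v[1]/v[2]+f["cy"]]
def crop(name,out,p,w=75,h=60,dz=0):
    f=imaging.grab_frame(name);c,r=map(int,prj(f,np.array(p)+[0,0,dz]));c0,r0=max(0,c-w),max(0,r-h)
    save(out,cv2.resize(f["img"][r0:r+h,c0:c+w],None,fx=5,fy=5,interpolation=cv2.INTER_CUBIC));print(name,"crop origin",c0,r0);return f
E
python3 - <<'E'
from h import *
s=env.get_state();print(s["eef_pos"],s["gripper_width"],s["wrist_force"])
crop("side","k2.png",s["eef_pos"])
E
```

```text
[0.49644651 0.37631028 0.12516368] 0.0004296362297432521 [ 0.59345232  0.92577946 -0.34397852]
side crop origin 202 220
```

View pics/k2.png

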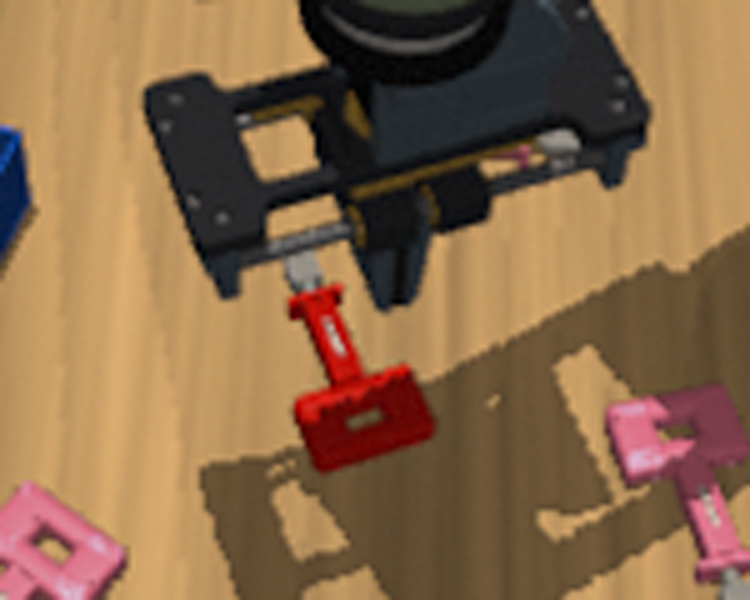

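```bash
cat >> h.py <<'E'
def redkey(f,h=.014,lim=(.2,.6)):
    hsv=cv2.cvtColor(f["img"],cv2.COLOR_RGB2HSV);H,s,v=[hsv[...,i].astype(int) for i in range(3)]
    C=cloud(f);m=((H<5)|(H>175))&(s>200)&(v>70)&(C[...,1]>lim[0])&(C[...,1]<lim[1])&(C[...,0]<.65)&(C[...,0]>.3)
    k=cv2.connectedComponentsWithStats(m.astype(np.uint8));i=1+np.argmax(k[2][1:,4]);rr,cc=np.nonzero(k[1]==i)
    P=np.array([plane(f,c,r,h) for c,r in zip(cc,rr)])[:,:2]
    return cv2.minAreaRect((P*1000).astype(np.float32)),len(P),C[rr,cc]
E
python3 - <<'E'
from h import *
for n in("side","top"):
    f=imaging.grab_frame(n)
    for h in(.0,.014): print(n,redkey(f,h)[:2])
    Q=redkey(f)[2];print(np.percentile(Q[:,2],[5,25,50,75,95]).round(4), Q[:,1].max(), Q[:,1].min())
    print(np.round(prj(f,env.get_state()["eef_pos"]),1))
E
```

```text
side (((509.6253662109375, 337.1999816894531), (59.49713897705078, 91.53224182128906), 23.14556312561035), 477)
side (((509.7538757324219, 345.13372802734375), (58.606754302978516, 90.1624526977539), 23.14554786682129), 477)
[0.0065 0.0131 0.0149 0.0161 0.0178] 0.39229362073671814 0.30065830776442515
[276.7 280.8]
top (((506.85943603515625, 346.59844970703125), (10.560359954833984, 11.172859191894531), 32.508724212646484), 9)
top (((505.25958251953125, 344.3542175292969), (10.44267749786377, 11.048367500305176), 32.508975982666016), 9)
[0.0134 0.0166 0.0174 0.0192 0.0211] 0.3516117278741534 0.34134503983018805
[173.6 200.4]
```

Call:
{"name": "carry_out", "arguments": {
  "plan": [3,-7,0,0,3,-7,0,0,3,-7,0,0,3,-7,0,0,3,-7,0,0],
  "gripper": -1
}}

```text
time: 5.75
eef_pos: [0.4991, 0.3691, 0.1233]
ee_rot: [-0.0, 0.559, 0.829, -0.0]
wrist_force: [-0.0, -0.6, 0.5]
gripper_width: 0.0472
```

Call:
{"name": "carry_out", "arguments": {
  "plan": [0,0,-60,0,0,0,-100,0,0,0,-121,0,0,0,-121,0,0,0,-121,0]
}}

```text
time: 6.38
eef_pos: [0.4999, 0.3697, 0.0035]
ee_rot: [0.0, 0.559, 0.829, 0.001]
wrist_force: [1.1, 0.0, 0.7]
gripper_width: 0.0909
```

Call:
{"name": "carry_out", "arguments": {
  "plan": [0,0,0,0,0,0,0,0,0,0,0,0,0,0,0,0,0,0,0,0],
  "gripper": 0.3,
  "force": 5
}}

```text
time: 7.0
eef_pos: [0.4991, 0.3691, 0.0024]
ee_rot: [0.0, 0.559, 0.829, 0.0]
wrist_force: [0.5, 0.6, -0.8]
gripper_width: 0.0442
```

```bash
python3 - <<'E'
from h import *
s=env.get_state();print(s["eef_pos"],s["gripper_width"],s["wrist_force"])
f=crop("side","k3.png",s["eef_pos"]);print(redkey(f)[:2])
E
```

```text
[0.49912843 0.3690654  0.00243812] 0.04424988555030078 [ 0.47507372  0.59146803 -0.75851526]
side crop origin 199 245
(((500.00848388671875, 369.5465087890625), (57.61988830566406, 37.99813461303711), 23.72327995300293), 244)
```

View pics/k3.png

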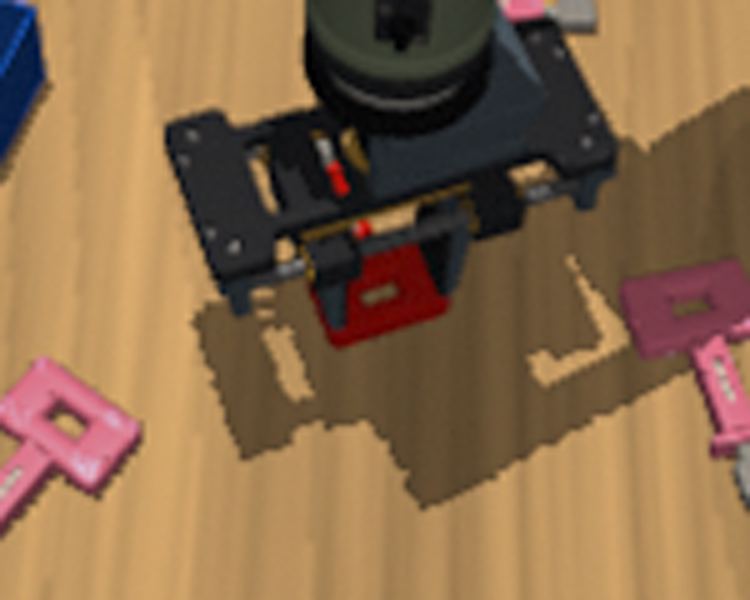

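```bash
python3 - <<'E'
from h import *
s=env.get_state();print(s["time"],s["gripper_width"])
f=imaging.grab_frame("side");C=cloud(f);T=np.array(s["eef_pos"]);k=np.array([np.cos(-.383*0-1.185),np.sin(-1.185)]);y=np.array([-k[1],k[0]])
g=f["img"].astype(int).sum(2)
L=np.stack([(C[...,:2]-T[:2])@k,(C[...,:2]-T[:2])@y,C[...,2]],-1)*1000
red=(f["img"][...,0]>90)&(f["img"][...,1]<40)
m=(np.abs(L[...,0])<30)&(np.abs(L[...,1])<60)&(L[...,2]<70)
for r in range(285,316,2): print(r,[("R" if red[r,c] else "")+"%d,%d,%d"%tuple(L[r,c]) for c in range(260,294,3) if m[r,c]])
E
```

```text
7.05 0.040253881887355375
285 []
287 []
289 []
291 []
293 ['21,-24,12', '0,-21,48']
295 ['19,-8,15', 'R16,-15,16', '15,-22,14', '0,-21,41', '-15,-21,66', '-17,-28,65', '14,-53,-1']
297 ['R14,-6,14', 'R11,-13,16', 'R10,-20,13', '-4,-20,38', '-15,-22,56', '-17,-28,56', '10,-51,-3']
299 ['R9,-5,14', 'R7,-11,14', 'R4,-18,15', '-4,-20,30', '-16,-22,50', '-17,-29,46', '4,-49,-1']
301 ['23,26,0', '-15,20,64', 'R8,2,12', 'R7,-4,10', '5,-11,9', 'R0,-15,17', '-2,-22,16', '-15,-23,39', '1,-40,0', '-1,-46,0']
303 ['19,28,-1', '-2,29,36', '-15,27,60', '-15,20,54', '10,1,-2', '9,-5,-3', '5,-11,0', 'R-3,-14,13', 'R-6,-21,15', '-15,-24,29', '-3,-38,-1', '-8,-43,4']
305 ['15,29,-4', '4,26,14', '-18,28,55', '-15,20,46', '4,3,1', 'R-4,0,15', 'R-6,-6,14', 'R-10,-11,18', 'R-10,-19,14', 'R-11,-26,10', '-7,-36,-1', '-11,-42,1']
307 ['10,31,-2', '0,27,12', '-17,27,44', '-16,20,38', 'R-8,9,17', 'R-10,2,17', 'R-12,-3,17', 'R-13,-11,14', 'R-13,-18,10', 'R-13,-26,6', '-14,-33,2', '-15,-40,0']
309 ['3,33,1', '1,27,1', '-16,27,33', '-15,19,27', 'R-12,10,17', 'R-12,3,11', 'R-13,-3,10', 'R-14,-11,6', '-14,-18,2', '-17,-24,4', '-16,-33,-4', '-18,-39,-2']
311 ['0,35,0', '-2,28,0', 'R-11,24,12', 'R-13,18,12', 'R-14,11,10', 'R-14,3,5', '-12,-4,-2', '-16,-10,0', '-18,-17,0', '-20,-23,0', '-20,-31,-4', '-24,-37,0']
313 ['-5,37,0', '-6,29,-2', 'R-11,24,4', 'R-13,17,2', '-13,10,0', '-16,4,0', '-17,-2,-1', '-21,-8,0', '-22,-15,-1', '-25,-22,0', '-26,-28,0', '-29,-34,0']
315 ['-7,37,-4', '-10,31,-3', '-13,25,-2', '-17,19,0', '-17,12,-1', '-19,5,-4', '-23,0,1', '-24,-7,-1', '-26,-14,-1', '-29,-20,-1']
```

Call:
{"name": "carry_out", "arguments": {
  "plan": [0,0,0,0,0,0,0,0,0,0,0,0,0,0,0,0],
  "gripper": -0.5
}}

```text
time: 7.6
eef_pos: [0.4991, 0.3691, 0.0024]
ee_rot: [0.0, 0.559, 0.829, 0.0]
wrist_force: [-0.6, 0.6, 0.1]
gripper_width: 0.0681
```

```bash
cat >> h.py <<'E'
def fing():
    s=env.get_state();f=imaging.grab_frame("side");C=cloud(f);T=np.array(s["eef_pos"]);M=rot(s["ee_rot"]).as_matrix()
    x,y=M[:2,0],M[:2,1];L=np.stack([(C[...,:2]-T[:2])@x,(C[...,:2]-T[:2])@y,C[...,2]-T[2]],-1)*1000
    im=f["img"].astype(int);dark=(im.sum(2)<190)&(im[...,2]>=im[...,0]-5)
    for sg in(1,-1):
        m=dark&(np.abs(np.abs(L[...,0])-15)<5)&(sg*L[...,1]>0)&(np.abs(L[...,1])<60)&(L[...,2]<60)&(L[...,2]>-15)
        for c in np.unique(np.nonzero(m)[1]):
            r=np.nonzero(m[:,c])[0]; print(sg,"col",c,"row",r.max(),L[r.max(),c].round().astype(int),"next",im[r.max()+1,c],L[r.max()+1,c].round().astype(int))
    print(s["time"],T.round(4),s["gripper_width"])
E
python3 -c "
from h import *
fing()"
```

```text
1 col 258 row 304 [13 45 58] next [28 35 39] [10 44 48]
1 col 259 row 309 [14 43 36] next [47 44 40] [-2 37 -1]
1 col 260 row 311 [16 41 30] next [85 70 50] [ 3 36 -3]
1 col 261 row 311 [16 39 28] next [73 62 48] [ 3 34 -4]
1 col 262 row 311 [19 37 32] next [82 67 45] [ 5 32 -1]
-1 col 288 row 286 [-10 -35  54] next [24 24 24] [ 28 -16 122]
-1 col 291 row 300 [ 12 -35  29] next [34 26 20] [ 13 -35  25]
-1 col 292 row 301 [ 16 -36  31] next [45 40 31] [  2 -44  -4]
-1 col 293 row 301 [ 17 -38  29] next [58 53 44] [ 16 -39  24]
-1 col 294 row 301 [ 18 -40  31] next [79 64 46] [  4 -48  -4]
-1 col 295 row 297 [ 17 -42  46] next [54 51 48] [ 17 -42  42]
7.6 [0.4991 0.3691 0.0024] 0.06810133811336597
```

Call:
{"name": "carry_out", "arguments": {
  "plan": [0,0,-5,0,0,0,-10,0,0,0,-14,0,0,0,-14,0],
  "gripper": -0.8
}}

```text
time: 8.15
eef_pos: [0.4988, 0.3688, -0.0121]
ee_rot: [-0.0, 0.559, 0.829, -0.0]
wrist_force: [-0.1, 0.8, 0.5]
gripper_width: 0.0819
```

```bash
python3 -c "
from h import *
fing();print(env.get_state()['wrist_force'])"
```

```text
1 col 256 row 313 [13 50 33] next [63 56 45] [ 3 46  9]
1 col 257 row 315 [16 48 28] next [87 73 54] [11 46 13]
1 col 258 row 315 [18 47 31] next [67 58 47] [10 44 11]
1 col 259 row 315 [16 44 27] next [72 60 45] [11 42 12]
-1 col 290 row 294 [-11 -43  26] next [37 31 22] [ -9 -42  26]
-1 col 291 row 287 [-11 -43  59] next [7 9 9] [ -8 -42  59]
-1 col 294 row 303 [ 14 -43  27] next [55 45 31] [ 15 -43  23]
-1 col 295 row 303 [ 16 -44  29] next [49 43 35] [ 10 -48  12]
-1 col 296 row 303 [ 18 -46  32] next [75 65 52] [ 17 -47  25]
-1 col 297 row 301 [ 17 -48  39] next [55 53 49] [ 17 -48  34]
-1 col 298 row 298 [ 17 -49  52] next [55 51 48] [ 16 -50  46]
8.15 [ 0.4988  0.3688 -0.0121] 0.08190326854470192
[ 0.12549559  0.35812432 -0.16778155]
```

Call:
{"name": "carry_out", "arguments": {
  "plan": [0,0,-4,0,0,0,-8,0,0,0,-8,0]
}}

```text
time: 8.57
eef_pos: [0.4989, 0.3689, -0.02]
ee_rot: [-0.0, 0.559, 0.829, -0.0]
wrist_force: [-1.3, 0.5, -0.3]
gripper_width: 0.0818
```

```bash
python3 -c "
from h import *
fing();print(env.get_state()['wrist_force'])"
```

```text
1 col 256 row 314 [14 50 39] next [42 41 37] [ 6 47 18]
1 col 257 row 316 [18 49 36] next [62 56 47] [12 47 20]
1 col 258 row 317 [18 47 30] next [88 71 47] [16 46 20]
1 col 259 row 316 [18 44 33] next [58 52 42] [18 44 28]
-1 col 290 row 291 [-12 -43  46] next [35 34 35] [ 29 -21 123]
-1 col 293 row 303 [ 10 -42  29] next [31 26 19] [ 11 -42  25]
-1 col 294 row 305 [ 16 -42  30] next [63 50 35] [ 13 -44  19]
-1 col 295 row 305 [ 19 -43  34] next [70 58 44] [ 14 -46  19]
-1 col 296 row 305 [ 17 -47  28] next [86 71 51] [ 17 -47  23]
-1 col 297 row 302 [ 17 -48  41] next [57 54 49] [ 18 -48  39]
-1 col 298 row 299 [ 18 -49  57] next [54 51 46] [ 17 -50  51]
8.575 [ 0.4989  0.3689 -0.02  ] 0.08182749215105192
[-0.15292987  0.40779338  0.45827374]
```

Call:
{"name": "carry_out", "arguments": {
  "plan": [-3,7,-3,0,-3,7,-3,0,-3,7,-3,0,-3,7,-3,0,-3,7,-3,0],
  "gripper": 1,
  "force": 3
}}

```text
time: 9.25
eef_pos: [0.4962, 0.376, -0.0225]
ee_rot: [0.0, 0.559, 0.829, 0.0]
wrist_force: [0.1, 0.9, -0.3]
gripper_width: 0.0599
```

Call:
{"name": "carry_out", "arguments": {
  "plan": [0,0,0,0,0,0,30,0,0,0,70,0,0,0,120,0,0,0,120,0]
}}

```text
time: 9.88
eef_pos: [0.4987, 0.3778, 0.1021]
ee_rot: [0.002, 0.559, 0.829, 0.005]
wrist_force: [-0.1, 0.6, -0.1]
gripper_width: 0.0598
```

```bash
python3 - <<'E'
from h import *
s=env.get_state();print(s["eef_pos"],s["gripper_width"])
f=crop("side","k4.png",s["eef_pos"])
Q=redkey(f)[2];print(len(Q),np.percentile(Q[:,2],[2,25,50,75,98]).round(3))
E
```

```text
[0.49872312 0.37784302 0.10207062] 0.05982007423747653
side crop origin 200 227
222 [0.127 0.135 0.138 0.141 0.144]
```

View pics/k4.png

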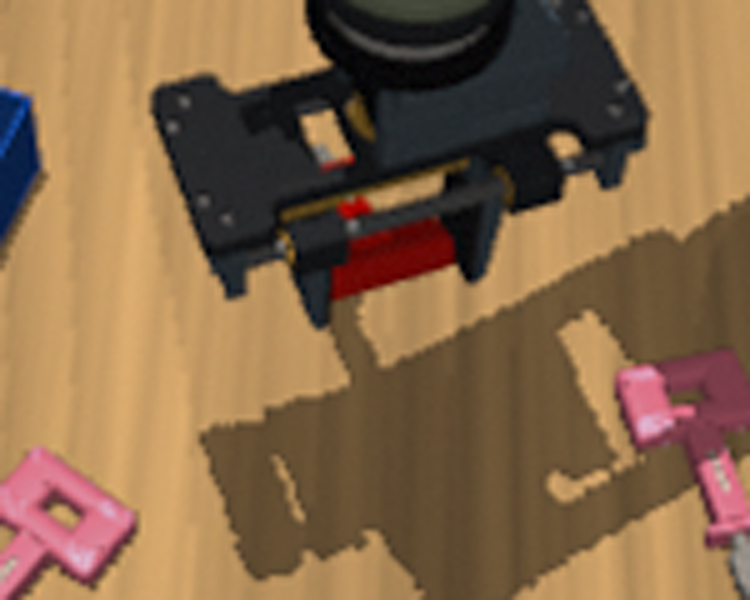

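```bash
cat >> h.py <<'E'
def pitch(show=True,names=("side","top")):
    s=env.get_state();T=np.array(s["eef_pos"]);M=rot(s["ee_rot"]).as_matrix()
    x=M[:2,0]*np.sign(-M[1,0]);y=M[:2,1]
    for n in names:
        f=imaging.grab_frame(n);C=cloud(f);im=f["img"].astype(int)
        L=np.stack([(C[...,:2]-T[:2])@x,(C[...,:2]-T[:2])@y,C[...,2]-T[2]],-1)*1000
        near=(np.abs(L[...,1])<29)&(np.abs(L[...,0])<130)&(L[...,2]>-110)&(L[...,2]<75)
        red=near&(im[...,0]>70)&(im[...,1]<.35*im[...,0])&(im[...,2]<.35*im[...,0])
        A=L[red]; print(n,"n",len(A))
        for lo in range(-30,120,8):
            b=A[(A[:,0]>=lo)&(A[:,0]<lo+8)]
            if len(b)>1: print("  fwd",lo,"n",len(b),"lat %.0f..%.0f"%(b[:,1].min(),b[:,1].max()),"h %.0f %.0f %.0f"%tuple(np.percentile(b[:,2],[5,50,95])))
    print(s["time"],T.round(4),s["gripper_width"],np.round(s["wrist_force"],1))
    return f
E
python3 -c "
from h import *
pitch()"
```

```text
side n 234
  fwd -14 n 34 lat -24..25 h 29 33 35
  fwd -6 n 121 lat -29..24 h 30 38 41
  fwd 2 n 33 lat -27..13 h 35 37 40
  fwd 10 n 29 lat -27..10 h 23 28 35
  fwd 26 n 6 lat -4..6 h 22 23 25
  fwd 34 n 10 lat -6..5 h 19 21 23
top n 54
  fwd 34 n 9 lat -9..1 h 14 19 22
  fwd 42 n 6 lat -9..2 h 8 14 16
  fwd 50 n 6 lat -8..2 h 6 11 13
  fwd 58 n 14 lat -10..3 h 1 6 8
  fwd 66 n 19 lat -15..8 h -1 1 5
9.925 [0.4971 0.3767 0.0994] 0.059948386732460925 [-0.2 -0.5 -1. ]
```

Call:
{"name": "carry_out", "arguments": {
  "plan": [10,-50,50,0,20,-110,90,0,35,-170,110,-0.05,50,-230,120,-0.1,70,-290,130,-0.172]
}}

```text
time: 10.65
eef_pos: [0.5591, 0.105, 0.2225]
ee_rot: [-0.001, 0.629, 0.778, -0.001]
wrist_force: [1.6, -0.7, -0.2]
gripper_width: 0.0601
```

Call:
{"name": "carry_out", "arguments": {
  "plan": [0,-60,0,0,0,-120,0,0,0,-140,0,0,0,-140,0,0,0,-140,0,0]
}}

```text
time: 11.28
eef_pos: [0.5595, -0.0316, 0.2229]
ee_rot: [-0.001, 0.627, 0.779, 0.0]
wrist_force: [0.2, 0.5, -0.2]
gripper_width: 0.0598
```

```bash
python3 -c "
from h import *
pitch()"
```

```text
side n 191
  fwd -14 n 49 lat -27..27 h 29 33 37
  fwd -6 n 82 lat -28..26 h 27 36 40
  fwd 2 n 28 lat -17..10 h 4 12 17
  fwd 10 n 3 lat -8..-5 h -10 -5 -3
  fwd 18 n 2 lat -7..-7 h -21 -19 -18
  fwd 26 n 9 lat -11..13 h -37 -34 -32
  fwd 34 n 13 lat -12..12 h -39 -35 -30
  fwd 42 n 5 lat -13..12 h -35 -31 -28
top n 0
11.275 [ 0.5595 -0.0316  0.2229] 0.05983379381519594 [ 0.2  0.5 -0.2]
```

Call:
{"name": "carry_out", "arguments": {
  "plan": [0,0,0,0,0,0,0,0],
  "gripper": 1,
  "force": 10
}}

```text
time: 11.62
eef_pos: [0.5597, -0.0323, 0.2237]
ee_rot: [0.0, 0.627, 0.779, 0.0]
wrist_force: [0.0, 0.5, -0.2]
gripper_width: 0.0599
```

```bash
python3 - <<'E'
from h import *
s=env.get_state();T=np.array(s["eef_pos"]);M=rot(s["ee_rot"]).as_matrix();x=M[:,0]*np.sign(-M[1,0]);y=M[:,1];print(T,np.degrees(np.arctan2(y[1],y[0])))
pics=[]
for n in("side","top"):
    f=imaging.grab_frame(n)
    for t in("key_tip","key","key_stem","keyhole"):
        for o in imaging.place_of(f,t):
            c,r=o["position"][0]*512,o["position"][1]*384;p=pt(f,c,r);d=p-T
            if np.linalg.norm(d)<.3: print(n,t,round(o["score"],2),round(c,1),round(r,1),np.round(p,4),"tool",(np.array([d@x,d@y,d[2]])*1000).round())
    c,r=map(int,prj(f,T+[0.01,-.06,-.0]));pics.append(cv2.resize(f["img"][max(0,r-50):max(0,r-50)+100,c-50:c+50],(400,400),interpolation=cv2.INTER_CUBIC));print(n,"org",c-50,max(0,r-50))
save("k5.png",np.hstack(pics))
pitch(names=("side",))
E
```

```text
[ 0.55967367 -0.03234567  0.22371659] 12.273290302408178
side key_tip 0.76 250.4 126.0 [ 0.5879 -0.1638  0.0995] tool [ 134.   -0. -124.]
side key 0.86 254.5 123.0 [ 0.5698 -0.0582  0.1957] tool [ 27.   4. -28.]
side key_stem 0.73 258.7 117.8 [ 0.5579 -0.0368  0.23  ] tool [ 4. -3.  6.]
side keyhole 0.65 254.1 109.0 [ 0.5693 -0.0297  0.2624] tool [-1. 10. 39.]
side org 205 56
top keyhole 0.5 373.9 159.8 [ 0.5942 -0.1923  0.1338] tool [164.  -0. -90.]
top org 296 112
side n 187
  fwd -14 n 55 lat -27..27 h 28 32 37
  fwd -6 n 74 lat -28..26 h 27 37 40
  fwd 2 n 29 lat -11..20 h 2 12 28
  fwd 10 n 5 lat -7..6 h -10 -4 2
  fwd 26 n 8 lat -11..13 h -36 -35 -26
  fwd 34 n 11 lat -13..13 h -36 -34 -29
  fwd 42 n 4 lat -14..11 h -33 -31 -28
12.125 [ 0.5596 -0.0332  0.2237] 0.05990540626303383 [ 1.  -0.1 -0.4]
```

View pics/k5.png

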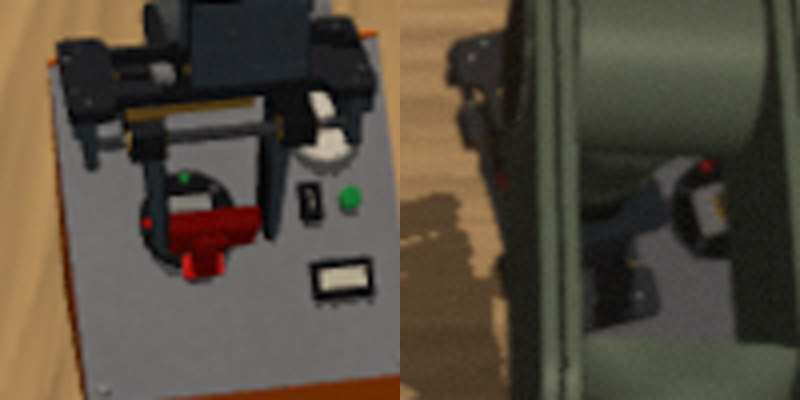

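```bash
cat >> h.py <<'E'
from scipy.optimize import least_squares
def box(p,lo,hi):
    c=(np.array(lo)+hi)/2;q=np.abs(p-c)-(np.array(hi)-lo)/2
    return np.linalg.norm(np.maximum(q,0),axis=1)+np.minimum(q.max(1),0)
def fitkey(frames=3,th0=58):
    s=env.get_state();T=np.array(s["eef_pos"]);M=rot(s["ee_rot"]).as_matrix();x=M[:2,0]*np.sign(-M[1,0]);y=M[:2,1];A=[]
    for _ in range(frames):
        f=imaging.grab_frame("side");C=cloud(f);im=f["img"].astype(int)
        L=np.stack([(C[...,:2]-T[:2])@x,(C[...,:2]-T[:2])@y,C[...,2]-T[2]],-1)*1000
        A.append(L[(np.abs(L[...,1])<32)&(np.abs(L[...,0])<90)&(L[...,2]>-90)&(L[...,2]<75)&(im[...,0]>70)&(im[...,1]<.35*im[...,0])&(im[...,2]<.35*im[...,0])])
    A=np.vstack(A)
    def res(v):
        th,sg,h0,lat,f0=v;th=np.radians(th);d=A-[f0,lat,h0]
        s_=sg-(d[:,0]*np.cos(th)-d[:,2]*np.sin(th));z=d[:,0]*np.sin(th)+d[:,2]*np.cos(th);p=np.stack([s_,d[:,1],z],1)
        D=np.min([box(p,[50,-30,-8],[87,30,8]),box(p,[5,-8,-8],[50,8,8]),box(p,[0,-14,-8],[5,14,8])],0)
        return np.r_[D,(sg-78)*.5,(h0-30.5)*1.,f0*3]
    o=least_squares(res,[th0,78,30.5,0,0],loss="soft_l1",f_scale=1.5)
    th,sg,h0,lat,f0=o.x;t=sg+28;c,sn=np.cos(np.radians(th)),np.sin(np.radians(th))
    print("n",len(A),"theta sg h0 lat f0",o.x.round(2),"cost",o.cost/len(A),"tip fwd/h",(f0+t*c).round(1),(h0-t*sn).round(1));return o.x
E
python3 - <<'E'
from h import *
fitkey();fitkey(1,70)
n=np.array([-.1354,.628,.7664])
for nm,(c,r) in {"side":(252,110),"top":(376,163)}.items():
    f=imaging.grab_frame(nm);im=cv2.cvtColor(cv2.imread("pics/%s0.png"%nm),cv2.COLOR_BGR2GRAY)
    big=cv2.resize(im,None,fx=8,fy=8,interpolation=cv2.INTER_CUBIC);w=big[(r-18)*8:(r+18)*8,(c-18)*8:(c+18)*8]
    t,_=cv2.threshold(w,0,255,cv2.THRESH_OTSU);out=[]
    dk=(w<t).astype(np.uint8);cs,_=cv2.findContours(dk,cv2.RETR_CCOMP,cv2.CHAIN_APPROX_NONE)
    for q in sorted(cs,key=cv2.contourArea)[-4:]:
        m=cv2.moments(q);a=m["m00"]
        if a<1500: continue
        px=(m["m10"]/a+.5)/8-.5+c-18,(m["m01"]/a+.5)/8-.5+r-18
        ray=rot(f["orientation"]).apply([(px[0]-f["cx"])/f["fx"],(px[1]-f["cy"])/f["fy"],1])
        k=(-.0972-np.array(f["position"])@n)/(ray@n);print(nm,"area px",a/64,np.round(px,2),np.round(np.array(f["position"])+ray*k,4))
E
```

```text
n 567 theta sg h0 lat f0 [58.57 81.57 32.81  0.94  0.49] cost 0.9306270353317385 tip fwd/h 57.6 -60.7
n 186 theta sg h0 lat f0 [57.99 81.49 32.64  0.88  0.46] cost 0.8404634897554947 tip fwd/h 58.5 -60.2
side area px 139.921875 [251.77 110.25] [ 0.5855 -0.1932  0.135 ]
side area px 495.0 [251.74 111.32] [ 0.5855 -0.1908  0.1329]
top area px 147.1640625 [375.51 163.36] [ 0.5833 -0.1953  0.1362]
top area px 542.578125 [375.87 163.6 ] [ 0.5824 -0.1961  0.1367]
```

Call:
{"name": "carry_out", "arguments": {
  "plan": [4,-35,0,0,8,-70,-8,0,11,-98,-18,0,11,-98,-18,0,11,-98,-18,0],
  "gripper": 1,
  "force": 40
}}

```text
time: 13.1
eef_pos: [0.5707, -0.1305, 0.2059]
ee_rot: [-0.0, 0.628, 0.778, 0.0]
wrist_force: [0.8, -0.1, -0.7]
gripper_width: 0.0595
```

```bash
python3 -c "
from h import *
s=env.get_state();print(s['eef_pos'],s['wrist_force'],s['ft_torque']);fitkey(2)"
```

```text
[ 0.57067434 -0.13052144  0.20586139] [ 0.82638383 -0.06801311 -0.67427987] [-0.08911413  0.02726473  0.01841898]
n 345 theta sg h0 lat f0 [58.66 82.21 33.27 -0.53  0.55] cost 3.1029751080129633 tip fwd/h 57.9 -60.9
```

Call:
{"name": "carry_out", "arguments": {
  "plan": [0.5,-2.5,-3.1,0,1.1,-5,-6.1,0,1.4,-6.3,-7.7,0,1.6,-7.5,-9.2,0,1.6,-7.5,-9.2,0]
}}

```text
time: 13.82
eef_pos: [0.5722, -0.1387, 0.1963]
ee_rot: [-0.0, 0.628, 0.778, -0.0]
wrist_force: [-0.4, 0.4, -0.4]
gripper_width: 0.0599
```

No contact yet; continue along the inward axis.

Call:
{"name": "carry_out", "arguments": {
  "plan": [0.3,-1.3,-1.5,0,0.5,-2.5,-3.1,0,0.5,-2.5,-3.1,0]
}}

```text
time: 14.2
eef_pos: [0.5726, -0.1412, 0.1932]
ee_rot: [-0.0, 0.628, 0.778, -0.0]
wrist_force: [0.8, 0.6, -0.2]
gripper_width: 0.0595
```

Call:
{"name": "carry_out", "arguments": {
  "plan": [0.3,-1.3,-1.5,0,0.5,-2.5,-3.1,0,0.5,-2.5,-3.1,0]
}}

```text
time: 14.58
eef_pos: [0.5732, -0.1436, 0.19]
ee_rot: [-0.0, 0.628, 0.778, -0.0]
wrist_force: [-1.1, -1.2, -1.5]
gripper_width: 0.0596
```

Call:
{"name": "carry_out", "arguments": {
  "plan": [0.3,-1.3,-1.5,0,0.5,-2.5,-3.1,0,0.5,-2.5,-3.1,0]
}}

```text
time: 14.95
eef_pos: [0.5737, -0.146, 0.1869]
ee_rot: [-0.0, 0.628, 0.778, 0.0]
wrist_force: [0.1, 0.6, -1.7]
gripper_width: 0.0598
```

```bash
python3 -c "
from h import *
s=env.get_state();print(s['eef_pos'],s['wrist_force'],s['ft_torque']);fitkey(3)"
```

```text
[ 0.57366878 -0.14604024  0.18688988] [ 0.08674898  0.61628374 -1.74319438] [1.62085912e-01 8.79167803e-03 6.34198468e-05]
n 490 theta sg h0 lat f0 [59.18 81.53 32.86  2.07  0.52] cost 1.961568940735307 tip fwd/h 56.6 -61.2
```

Call:
{"name": "carry_out", "arguments": {
  "plan": [-0.5,2.5,-1.7,0,-1,5,-3.5,0,-1.5,7.5,-5.5,0,-2,10,-7.5,0,-2.5,12.5,-9.6,0],
  "gripper": 1,
  "force": 5
}}

```text
time: 15.72
eef_pos: [0.5712, -0.1334, 0.1775]
ee_rot: [0.0, 0.628, 0.778, 0.0]
wrist_force: [0.3, 0.1, 0.2]
gripper_width: 0.0599
```

```bash
python3 -c "
from h import *
s=env.get_state();print(s['eef_pos'],s['wrist_force'],s['ft_torque']);fitkey(2,52)"
```

```text
[ 0.5712306  -0.13343834  0.17748363] [0.28261346 0.0751613  0.21006245] [-0.16514274 -0.00902705 -0.04130697]
n 292 theta sg h0 lat f0 [51.16 81.91 32.94  2.76  0.34] cost 1.5919324647072441 tip fwd/h 69.3 -52.7
```

Call:
{"name": "carry_out", "arguments": {
  "plan": [0.5,-2.5,-3.1,0,1,-5,-6.1,0,1.5,-7,-8.6,0,1.9,-8.8,-10.7,0,1.9,-8.8,-10.7,0],
  "gripper": 1,
  "force": 10
}}

```text
time: 16.45
eef_pos: [0.573, -0.1426, 0.1666]
ee_rot: [-0.0, 0.628, 0.778, -0.0]
wrist_force: [1.1, 0.5, 0.0]
gripper_width: 0.0604
```

```bash
python3 -c "
from h import *
s=env.get_state();print(s['eef_pos'],s['wrist_force'],s['ft_torque']);fitkey(2,52)"
```

```text
[ 0.57304056 -0.142553    0.16660024] [1.10822174 0.49208364 0.02239019] [-0.03831482 -0.00097118  0.00135037]
n 291 theta sg h0 lat f0 [50.94 81.51 32.8   2.91  0.33] cost 1.4191085684348046 tip fwd/h 69.3 -52.2
```

Call:
{"name": "carry_out", "arguments": {
  "plan": [0.2,-1.2,-1.5,0,0.4,-2.2,-2.6,0,0.5,-2.8,-3.4,0,0.5,-2.8,-3.4,0],
  "gripper": 1,
  "force": 15
}}

```text
time: 17.05
eef_pos: [0.5735, -0.1438, 0.1649]
ee_rot: [-0.001, 0.628, 0.778, 0.001]
wrist_force: [-3.3, 4.4, 6.4]
gripper_width: 0.0602
```

```bash
python3 -c "
from h import *
s=env.get_state();print(s['eef_pos'],s['wrist_force'],s['ft_torque']);fitkey(2,52)"
```

```text
[ 0.57348855 -0.14375532  0.16490495] [-3.27161084  4.44594276  6.38230252] [ 0.69782207  0.5647148  -0.00105815]
n 286 theta sg h0 lat f0 [51.34 82.06 33.14  4.1   0.35] cost 1.4602870622339543 tip fwd/h 69.1 -52.8
```

Call:
{"name": "carry_out", "arguments": {
  "plan": [-0.2,1.5,1.8,0,-0.2,1.5,1.8,0,-0.2,1.5,1.8,0,-0.2,1.5,1.8,0,-0.2,1.5,1.8,0],
  "gripper": -0.9
}}

```text
time: 17.77
eef_pos: [0.5734, -0.1438, 0.1651]
ee_rot: [-0.0, 0.628, 0.778, -0.0]
wrist_force: [-0.4, 1.2, 0.2]
gripper_width: 0.0865
```

```bash
python3 - <<'E'
from h import *
s=env.get_state();print(s['eef_pos'],s['wrist_force'],s['gripper_width']);fitkey(2,52)
pics=[]
for n in("side","top"):
    f=imaging.grab_frame(n);c,r=map(int,prj(f,[.58,-.17,.16]));r=max(r,50)
    pics.append(cv2.resize(f["img"][r-50:r+50,c-50:c+50],(400,400),interpolation=cv2.INTER_CUBIC))
save("k6.png",np.hstack(pics))
E
```

```text
[ 0.57341117 -0.14379911  0.16511033] [-0.40042327  1.16313835  0.16426204] 0.08648834879111607
n 257 theta sg h0 lat f0 [45.07 70.81 18.45  4.31 -0.33] cost 1.7898240734432942 tip fwd/h 69.5 -51.5
```

View pics/k6.png

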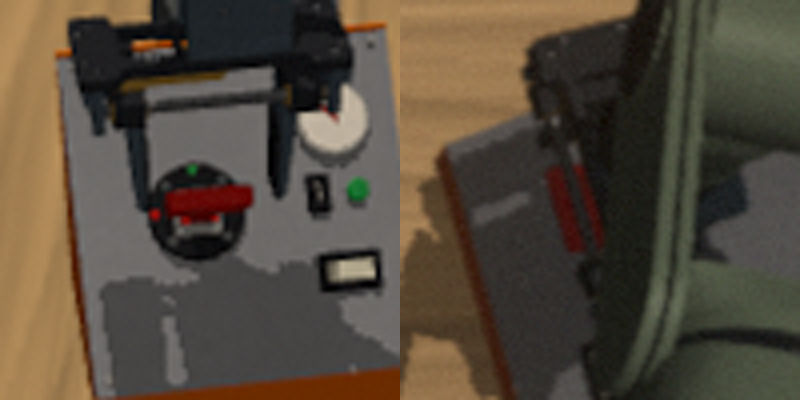

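Call:
{"name": "carry_out", "arguments": {
  "plan": [1.6,-7,-12,0,1.6,-7,-24,0,1.6,-7,-31,0,1.6,-7,-31,0]
}}

```text
time: 18.48
eef_pos: [0.5744, -0.1505, 0.1332]
ee_rot: [-0.001, 0.628, 0.778, -0.0]
wrist_force: [0.3, -0.4, 0.4]
gripper_width: 0.0865
```

```bash
python3 -c "
from h import *
s=env.get_state();print(s['time'],s['eef_pos'],s['wrist_force'],s['q'])"
```

```text
18.475 [ 0.57444718 -0.15050557  0.13321407] [ 0.2616206  -0.39718494  0.43500442] [-2.75678837e-01  3.88934096e-01  1.60423729e+00  1.27711552e-04
  1.15039170e+00 -4.88726864e-01]
```

Call:
{"name": "carry_out", "arguments": {
  "plan": [0,0,0,0,0,0,0,0,0,0,0,0,0,0,0,0],
  "gripper": 1,
  "force": 15
}}

```text
time: 18.98
eef_pos: [0.5753, -0.1507, 0.1346]
ee_rot: [0.0, 0.628, 0.778, 0.0]
wrist_force: [0.1, 0.5, 1.3]
gripper_width: 0.06
```

Call:
{"name": "carry_out", "arguments": {
  "plan": [0,0,0,-0.08,0,0,0,-0.16,0,0,0,-0.24,0,0,0,-0.32,0,0,0,-0.4]
}}

```text
time: 19.6
eef_pos: [0.5814, -0.1505, 0.137]
ee_rot: [0.005, 0.77, 0.638, 0.005]
wrist_force: [7.3, 2.1, 2.7]
gripper_width: 0.0639
```

```bash
python3 - <<'E'
from h import *
s=env.get_state();print(s['eef_pos'],s['wrist_force'],s['ft_torque'],s['gripper_width'])
f=imaging.grab_frame("side");c,r=map(int,prj(f,[.58,-.17,.17]))
save("k7.png",cv2.resize(f["img"][r-45:r+45,c-50:c+50],(800,600),interpolation=cv2.INTER_CUBIC))
E
```

```text
[ 0.5813925  -0.15054433  0.1369886 ] [7.25904951 2.11287842 2.74750718] [ 0.15689443 -2.06282852  0.89309078] 0.06387560022071896
```

View pics/k7.png

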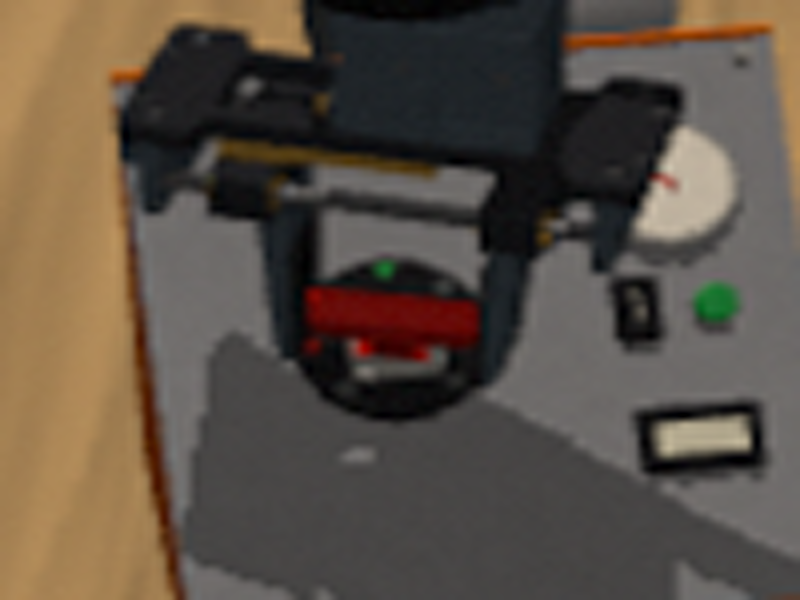

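Call:
{"name": "carry_out", "arguments": {
  "plan": [0,0,0,-0.08,0,0,0,-0.16,0,0,0,-0.24,0,0,0,-0.32,0,0,0,-0.4],
  "gripper": 1,
  "force": 20
}}

```text
time: 20.27
eef_pos: [0.582, -0.1531, 0.1374]
ee_rot: [0.007, 0.881, 0.473, 0.006]
wrist_force: [7.6, -3.5, 4.2]
gripper_width: 0.067
```

Call:
{"name": "carry_out", "arguments": {
  "plan": [0,0,0,-0.08,0,0,0,-0.16,0,0,0,-0.24,0,0,0,-0.32,0,0,0,-0.4]
}}

```text
time: 20.9
eef_pos: [0.5786, -0.1506, 0.1368]
ee_rot: [0.002, 0.958, 0.287, 0.004]
wrist_force: [4.8, 2.7, 6.9]
gripper_width: 0.0609
```

Call:
{"name": "carry_out", "arguments": {
  "plan": [0,0,0,-0.08,0,0,0,-0.16,0,0,0,-0.24,0,0,0,-0.32,0,0,0,-0.36]
}}

```text
time: 21.52
eef_pos: [0.5779, -0.1493, 0.1387]
ee_rot: [0.0, 0.994, 0.112, 0.004]
wrist_force: [-0.9, 7.7, 15.4]
gripper_width: 0.0601
```

```bash
python3 - <<'E'
from h import *
s=env.get_state();print(s['eef_pos'],s['wrist_force'],s['ft_torque'],s['gripper_width'])
f=imaging.grab_frame("side");c,r=map(int,prj(f,[.58,-.17,.17]))
save("k8.png",cv2.resize(f["img"][r-45:r+45,c-50:c+50],(800,600),interpolation=cv2.INTER_CUBIC))
E
```

```text
[ 0.57789314 -0.14933252  0.13873825] [-0.92799607  7.72281567 15.41364526] [ 0.74857713 -0.40664419  1.01251779] 0.060060731413718
```

View pics/k8.png

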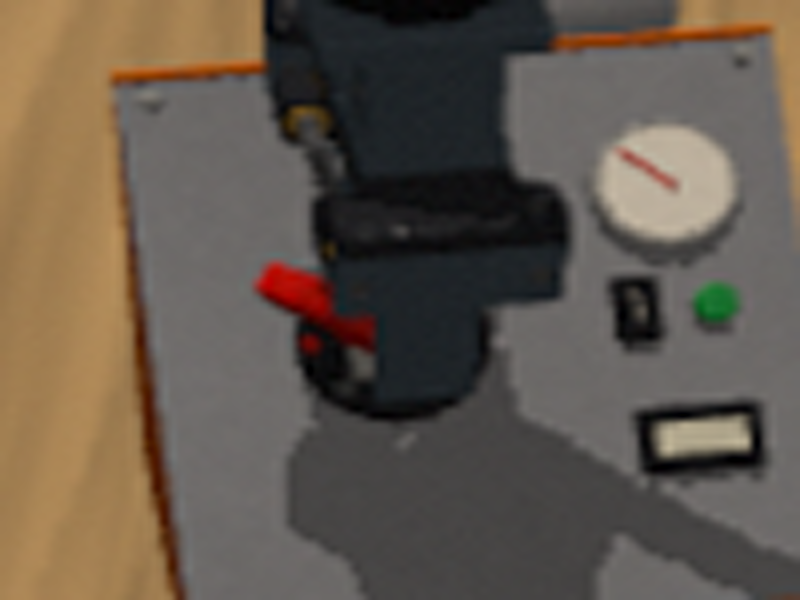

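Call:
{"name": "carry_out", "arguments": {
  "plan": [0,0,0,0,0,0,0,0,0,0,30,0,0,0,80,0.1,0,20,100,0.28],
  "gripper": -1
}}

```text
time: 22.2
eef_pos: [0.5762, -0.1319, 0.2367]
ee_rot: [0.001, 0.968, 0.251, 0.002]
wrist_force: [0.4, 0.6, -0.4]
gripper_width: 0.0912
```

Call:
{"name": "carry_out", "arguments": {
  "plan": [0,40,0,0.18,0,80,0,0.36,0,100,0,0.54,0,100,0,0.72,0,100,0,0.9]
}}

```text
time: 22.82
eef_pos: [0.5749, -0.0305, 0.2336]
ee_rot: [-0.0, 0.762, 0.648, -0.0]
wrist_force: [-0.9, 0.2, 0.1]
gripper_width: 0.0913
```

Call:
{"name": "carry_out", "arguments": {
  "plan": [0,0,0,0.18,0,0,0,0.36,0,0,0,0.54,0,0,0,0.72,0,0,0,0.9]
}}

```text
time: 23.45
eef_pos: [0.5749, -0.0309, 0.2335]
ee_rot: [-0.001, 0.404, 0.915, -0.0]
wrist_force: [-0.6, -0.3, -0.0]
gripper_width: 0.0914
```

```bash
cat >> h.py <<'E'
K=np.array([.5842,-.1943,.1357]);N=np.array([-.1354,.628,.7664]);N/=np.linalg.norm(N)
U=np.array([.2107,-.9775,0]);Y=np.array([.9775,.2107,0]);X=np.cross(Y,N)
def phi():
    for n in("side","top"):
        f=imaging.grab_frame(n);C=cloud(f)-K;im=f["img"].astype(int);z=C@N*1000;a=C@X*1000;b=C@Y*1000
        m=(im[...,0]>70)&(im[...,1]<.35*im[...,0])&(im[...,2]<.35*im[...,0])&(z>60)&(z<100)&(np.hypot(a,b)<50)
        p=np.stack([a[m],b[m]],1)
        if len(p)<5: print(n,len(p));continue
        c=p.mean(0);w=np.linalg.svd(p-c)[2][0];w*=np.sign(w[0]+.3*w[1]);print(n,len(p),"ctr x,y",c.round(1),"phi deg",np.degrees(np.arctan2(w[0],w[1])).round(1),"x",p[:,0].min().round(),p[:,0].max().round(),"y",p[:,1].min().round(),p[:,1].max().round(),"z",np.percentile(z[m],[5,50,95]).round())
    s=env.get_state();M=rot(s["ee_rot"]).as_matrix();print(s["time"],s["eef_pos"].round(4),"yaw_y",np.degrees(np.arctan2(M[1,1],M[0,1])).round(1),"q6",s["q"][5],np.round(s["wrist_force"],1),s["gripper_width"])
E
python3 -c "
from h import *
phi()"
```

```text
side 109 ctr x,y [-11.1  16.1] phi deg 33.4 x -29.0 8.0 y -8.0 39.0 z [77. 86. 90.]
top 34 ctr x,y [ 7.8 25. ] phi deg 39.4 x -1.0 14.0 y 18.0 33.0 z [62. 70. 85.]
23.55 [ 0.5749 -0.0309  0.2336] yaw_y 42.0 q6 -0.8060357257232705 [-0.4  0.2  0.6] 0.09120152604785187
```

```bash
python3 - <<'E'
from h import *
s=env.get_state();T=s["eef_pos"];y0=np.radians(42.0)
for ph in(35,45,55,65,75,85,92):
    p=np.radians(ph);e=np.cos(p)*Y+np.sin(p)*X;P=K+.070*N+.020*e;yw=np.arctan2(e[1],e[0])+np.pi/2
    print(ph,P.round(4),"TCP",(P-[0,0,.041]).round(4),"shift",((P-[0,0,.041]-T)*1000).round(1),"spin",(yw-y0).round(3))
E
```

```text
35 [ 0.5926 -0.1555  0.1967] TCP [ 0.5926 -0.1555  0.1557] shift [  17.7 -124.6  -77.9] spin 0.558
45 [ 0.5908 -0.158   0.1984] TCP [ 0.5908 -0.158   0.1574] shift [  15.9 -127.1  -76.2] spin 0.396
55 [ 0.5886 -0.1602  0.1999] TCP [ 0.5886 -0.1602  0.1589] shift [  13.7 -129.3  -74.7] spin 0.22
65 [ 0.5859 -0.1621  0.201 ] TCP [ 0.5859 -0.1621  0.16  ] shift [  11.  -131.3  -73.6] spin 0.026
75 [ 0.5829 -0.1637  0.2018] TCP [ 0.5829 -0.1637  0.1608] shift [   8.  -132.8  -72.8] spin -0.184
85 [ 0.5796 -0.1649  0.2021] TCP [ 0.5796 -0.1649  0.1611] shift [   4.8 -134.   -72.5] spin -0.407
92 [ 0.5773 -0.1655  0.2022] TCP [ 0.5773 -0.1655  0.1612] shift [   2.4 -134.6  -72.4] spin -0.566
```

Call:
{"name": "carry_out", "arguments": {
  "plan": [6,-45,20,0.15,12,-90,20,0.3,18,-125,20,0.45,18,-125,10,0.558,18,-125,0,0.558],
  "gripper": -0.4
}}

```text
time: 24.18
eef_pos: [0.5929, -0.1562, 0.2334]
ee_rot: [-0.0, 0.142, 0.99, 0.0]
wrist_force: [-0.1, 0.7, -0.3]
gripper_width: 0.0636
```

Call:
{"name": "carry_out", "arguments": {
  "plan": [0,0,-20,0,0,0,-45,0,0,0,-65,0,0,0,-78,0,0,0,-78,0]
}}

```text
time: 24.8
eef_pos: [0.5925, -0.1552, 0.1552]
ee_rot: [-0.001, 0.14, 0.99, 0.0]
wrist_force: [0.2, -0.7, 0.7]
gripper_width: 0.0637
```

Call:
{"name": "carry_out", "arguments": {
  "plan": [0,0,0,0,0,0,0,0,0,0,0,0,0,0,0,0],
  "gripper": 1,
  "force": 8
}}

```text
time: 25.3
eef_pos: [0.5934, -0.1554, 0.157]
ee_rot: [0.001, 0.14, 0.99, 0.0]
wrist_force: [-0.1, 2.3, 3.8]
gripper_width: 0.0329
```

```bash
python3 -c "
from h import *
phi()"
```

```text
side 59 ctr x,y [-3.2 -1.6] phi deg 33.2 x -15.0 8.0 y -15.0 9.0 z [66. 87. 92.]
top 14 ctr x,y [ 1.3 -9. ] phi deg 28.4 x -4.0 7.0 y -16.0 -2.0 z [77. 89. 92.]
25.4 [ 0.5934 -0.1554  0.1569] yaw_y 74.0 q6 -1.5665598199769597 [-0.3  2.7  2.7] 0.033001493247501165
```

Call:
{"name": "carry_out", "arguments": {
  "plan": [-0.9,-1.3,0.9,-0.08,-1.8,-2.5,1.7,-0.16,-2.9,-3.7,2.5,-0.25,-4,-4.7,3.2,-0.34,-5.4,-5.8,3.8,-0.43]
}}

```text
time: 26.02
eef_pos: [0.5901, -0.1588, 0.1623]
ee_rot: [0.002, 0.348, 0.937, 0.003]
wrist_force: [2.8, 6.6, 8.5]
gripper_width: 0.0332
```

```bash
python3 -c "
from h import *
phi()"
```

```text
side 79 ctr x,y [4.3 1.7] phi deg 44.2 x -11.0 22.0 y -13.0 13.0 z [63. 86. 90.]
top 23 ctr x,y [ 7.8 -5.5] phi deg 36.8 x -1.0 16.0 y -15.0 8.0 z [85. 90. 94.]
26.125 [ 0.59   -0.1592  0.1624] yaw_y 49.3 q6 -1.1476009563846725 [1.3 8.7 9.6] 0.03226845326065005
```

Call:
{"name": "carry_out", "arguments": {
  "plan": [-1.6,-2,0.6,-0.13,-3.2,-3.5,1,-0.26,-5,-5,1.4,-0.4,-7,-6.5,1.6,-0.54,-9,-8,1.6,-0.66]
}}

```text
time: 26.75
eef_pos: [0.5795, -0.1681, 0.1624]
ee_rot: [0.0, 0.634, 0.773, 0.002]
wrist_force: [0.6, 7.0, 3.3]
gripper_width: 0.0189
```

```bash
python3 -c "
from h import *
phi()"
```

```text
side 109 ctr x,y [12.   1.1] phi deg 85.9 x -15.0 40.0 y -7.0 8.0 z [70. 86. 91.]
top 17 ctr x,y [ 2.5 -2.9] phi deg 88.1 x -7.0 13.0 y -6.0 1.0 z [87. 91. 95.]
26.85 [ 0.5793 -0.1683  0.1624] yaw_y 11.5 q6 -0.5039696829826812 [-0.2  4.7  3.7] 0.017190806517330594
```

Call:
{"name": "carry_out", "arguments": {
  "plan": [-2,0,0,-0.06,-4,0,0,-0.12,-6,-1,0,-0.18,-7,-1,0,-0.24,-7,-1,0,-0.24],
  "gripper": 1,
  "force": 25
}}

```text
time: 27.48
eef_pos: [0.5783, -0.1684, 0.1629]
ee_rot: [0.004, 0.72, 0.694, 0.006]
wrist_force: [12.4, 7.2, -1.0]
gripper_width: 0.0199
```

```bash
python3 -c "
from h import *
print(env.get_state()['ft_torque']);phi()"
```

```text
[ 1.33387428 -2.55939022  1.06382046]
side 102 ctr x,y [11.6  1.8] phi deg 95.8 x -14.0 39.0 y -7.0 11.0 z [81. 86. 92.]
top 9 ctr x,y [-1.6  1. ] phi deg 126.1 x -7.0 3.0 y -3.0 4.0 z [87. 91. 93.]
27.575 [ 0.5783 -0.1684  0.163 ] yaw_y -2.1 q6 -0.2728649702727385 [11.9  7.9 -1. ] 0.019894463580170624
```

Call:
{"name": "carry_out", "arguments": {
  "plan": [4,1,0,0.1,6,1,0,0.16,6,1,0,0.16]
}}

```text
time: 27.95
eef_pos: [0.5803, -0.1685, 0.1627]
ee_rot: [0.002, 0.663, 0.749, 0.002]
wrist_force: [4.0, 5.5, 3.3]
gripper_width: 0.0166
```

Call:
{"name": "carry_out", "arguments": {
  "plan": [0,0,0,0,0,0,0,0,0,0,0,0,0,0,0,0,0,0,0,0],
  "gripper": -0.2
}}

```text
time: 28.58
eef_pos: [0.5775, -0.1696, 0.1616]
ee_rot: [-0.0, 0.663, 0.748, -0.0]
wrist_force: [-0.1, -0.3, -0.2]
gripper_width: 0.0545
```

Call:
{"name": "carry_out", "arguments": {
  "plan": [0,0,30,0,0,0,70,0,0,20,100,0,0,70,110,0,0,130,110,0]
}}

```text
time: 29.2
eef_pos: [0.5782, -0.039, 0.273]
ee_rot: [0.001, 0.664, 0.748, 0.001]
wrist_force: [0.6, 0.6, -0.3]
gripper_width: 0.0547
```

Call:
{"name": "carry_out", "arguments": {
  "plan": [-30,60,0,0,-60,120,0,0,-90,180,0,0,-100,200,0,0,-100,200,0,0]
}}

```text
time: 29.82
eef_pos: [0.4766, 0.1622, 0.272]
ee_rot: [0.0, 0.662, 0.75, 0.0]
wrist_force: [0.5, -0.1, 0.3]
gripper_width: 0.0545
```

```bash
python3 - <<'E'
from h import *
phi()
pics=[]
for n in("side","top"):
    f=imaging.grab_frame(n);c,r=map(int,prj(f,[.58,-.18,.16]));r=max(r,40)
    pics.append(cv2.resize(f["img"][r-40:r+40,c-40:c+40],(400,400),interpolation=cv2.INTER_CUBIC))
    for t in("wrench","coupling","parts_bin"):
        o=imaging.place_of(f,t)
        if o: print(n,t,[(round(q["score"],2),[int(q["position"][0]*512),int(q["position"][1]*384)]) for q in o[:2]])
save("k9.png",np.hstack(pics))
E
```

```text
side 0
top 135 ctr x,y [-2.3 -3.2] phi deg 79.0 x -35.0 22.0 y -13.0 8.0 z [65. 88. 93.]
29.925 [0.4778 0.1602 0.2718] yaw_y 7.0 q6 0.1797606559123053 [-0.2  0.5  0.1] 0.054480526732485456
side wrench [(0.63, [267, 213])]
side coupling [(0.64, [202, 204])]
side parts_bin [(0.94, [171, 263])]
top wrench [(0.7, [274, 196])]
top coupling [(0.54, [275, 135])]
top parts_bin [(0.68, [214, 123])]
```

View pics/k9.png

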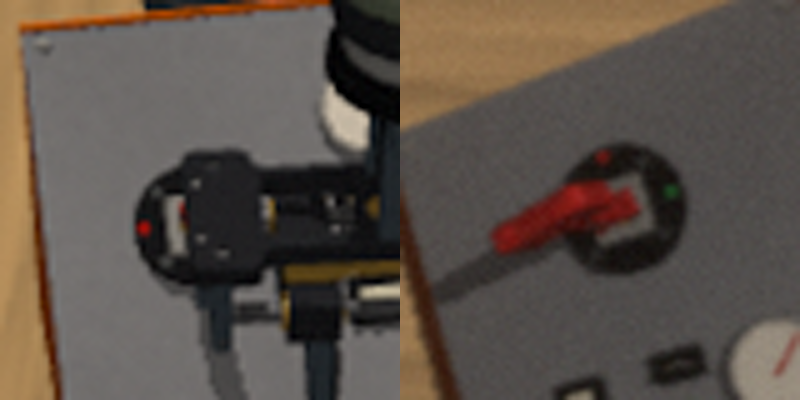

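Call:
{"name": "carry_out", "arguments": {
  "plan": [-50,50,0,0,-100,100,0,0,-150,150,0,0,-180,200,0,0,-180,200,0,0]
}}

```text
time: 30.95
eef_pos: [0.2957, 0.3626, 0.2718]
ee_rot: [-0.0, 0.662, 0.75, 0.0]
wrist_force: [1.0, -0.4, 0.1]
gripper_width: 0.0549
```

```bash
python3 - <<'E'
from h import *
phi()
# full box-model fit in isolator frame
A=[]
for n in("side","top","side","top"):
    f=imaging.grab_frame(n);C=(cloud(f)-K)*1000;im=f["img"].astype(int);P=np.stack([C@X,C@Y,C@N],-1)
    A.append(P[(im[...,0]>70)&(im[...,1]<.35*im[...,0])&(im[...,2]<.35*im[...,0])&(P[...,2]>-4)&(P[...,2]<100)&(np.hypot(P[...,0],P[...,1])<55)&~((P[...,2]<12)&(np.hypot(P[...,0],P[...,1])>22))])
for B,l in((np.vstack(A[::2]),"side"),(np.vstack(A[1::2]),"top")):
    def res(v):
        ph,x0,y0,z0,tx,ty=v;p=np.radians(ph);d=B-[x0,y0,z0];d=d-np.outer(d[:,2],[tx,ty,0])
        w=d[:,0]*np.sin(p)+d[:,1]*np.cos(p);t=d[:,0]*np.cos(p)-d[:,1]*np.sin(p);q=np.stack([d[:,2],w,t],1)
        return np.r_[np.min([box(q,[50,-30,-8],[87,30,8]),box(q,[5,-8,-8],[50,8,8]),box(q,[0,-14,-8],[5,14,8])],0),x0,y0,z0,tx*20,ty*20]
    o=least_squares(res,[80,0,0,0,0,0],loss="soft_l1",f_scale=1.5);print(l,len(B),"phi,x0,y0,z0,tx,ty",o.x.round(2),o.cost/len(B))
E
```

```text
side 131 ctr x,y [-13.6   0.1] phi deg 81.2 x -42.0 15.0 y -10.0 10.0 z [70. 86. 90.]
top 133 ctr x,y [-2.6 -3.3] phi deg 79.7 x -38.0 21.0 y -13.0 8.0 z [65. 87. 93.]
31.05 [0.2966 0.3619 0.2716] yaw_y 7.1 q6 0.7350332950563645 [-0.8 -1.   0.1] 0.05471861676416314
side 305 phi,x0,y0,z0,tx,ty [ 8.025e+01 -1.440e+00 -1.500e-01  5.300e-01 -1.100e-01 -2.000e-02] 1.3091201277462752
top 326 phi,x0,y0,z0,tx,ty [ 8.217e+01 -9.300e-01  3.600e-01  2.640e+00 -1.400e-01 -1.000e-02] 1.0626105180110796
```

```bash
python3 -c "
from h import *
print(env.job_done())"
```

```text
the job is handed in; nothing more can be done
None
```

I put the red key fully home in the isolator with the switch off, let go, took hold of it again by its handle and turned it clockwise to the stop. I then moved the arm clear and handed the job in at about 31 s of the 54 s allowed.

**How it went**
- **Fingertip offset:** the fingertips turned out to sit about 26 mm above the reported TCP. My first two grasps therefore closed over the key without moving it, and I lowered the tool to make up for this.
- **Insertion:** the tool can only point down, so I held the handle lightly and let the key tilt under its own weight. The slot then lined it up and I pushed until the shoulder met the plate, at about 8 N. The tool stopped within 1 mm of where I expected, and the tip measured 28 mm deep.
- **Turning:** the first attempt, gripping the handle across its width, slipped after about 35°. I regripped it across its thickness and turned it to the stop. There the tool resisted with about 12 N and moved only about 1 mm of a commanded 7 mm.

**Last checks**
- **Key angle:** with the key released, the two cameras put the handle at 80° and 82°. That fits the switch being on (77°), given the blade's 9° of play. I could not read the rotor angle itself, so "at the stop" rests on that resistance.
- **Depth:** the cameras disagreed on how far home it is, at 0.5 mm and 2.6 mm proud. Both are within 3 mm of home. The key also leans about 6–8° in the slot.
- **Other things:** the networks put the wrench, coupling and bin within about 4 pixels of where they were at the start.

I viewed 12 pictures, two over the budget of 10.

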